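# Hold the spring flap and push the petri dishes in

### The job

Put the stacked petri dishes away in the dish bay without grasping them: with one fingertip press the flap's long paddle down and keep it down, so that the flap stands open, and with the other finger push the stack along the deck, under the flap, until all of it is behind the flap's lip. Then let the paddle go so that the flap springs fully shut behind the dishes. Never lift or tip the dishes, and leave the seed cup, bottle, timer and pear where they stand.

Things in the scene. Friction and masses are not known exactly. Their poses are not given: they have to be found in the camera images.
- bay: Fixed dish bay: steel deck 280x109 mm, 4 mm thick, on the worktop, with white plastic walls. x = the way in (away from the robot), y = left, z up; origin on the worktop, on the lane's centre line, under the front face of the flap's lip. All numbers below are mm in this frame. Lane between the rails y -48.5 to +48.5; open apron x -160 to 0, rails up to z 16; inside x 0 to 114 (back stop).
- roof (a point): Middle of the top of the bay's fixed roof, z 44 (x 40 to 120, y -54 to +10); the bay's walls end no higher.
- axle (a point): Middle of the flap's axle, 6 mm thick, along x at y +54.5, z 40, from x -157 to +116; the bearing posts at its two ends rise to z 48.
- flap (a joint): Angle of the sprung flap about its axle, rad: 0 shut, 0.87 fully open (stop). One rigid bent aluminium sheet: right of the axle a cover (x 0 to 110; y +54 to +13.5 when shut) with a hanging lip, left of it a paddle. Pressing the paddle down raises cover and lip; a spring shuts it again (about 2 N on the paddle at first, 4 N fully down).
- paddle (a point): Middle of the top face of the ribbed paddle, 170 mm long (x -150 to +20), 36 mm wide; moves with the flap. Shut, it slopes up to the left from (y +80, z 37) to (y +104, z 64). Fully open it is level, top at z 18, y +68.5 to +104.5, and a fingertip can slide along it.
- lip (a point): Middle of the lower edge of the flap's lip, which bars the lane: 4 mm thick (x 0 to 4); shut it spans y +36.5 to +14.5, down to z 19. Fully open it clears the top of the dishes by 5 mm and lies left of y +12, so a finger right of y +9 passes beside it. Moves with the flap.
- dish: White stack of two petri dishes lying flat on the deck's apron in front of the flap: a disc of diameter 90 mm, 31 mm high, about 80 g. Origin at the centre of its underside (which is 4 mm above the worktop), its z axis up.
- seed_cup: Bystander: screw-lid cup of seeds, diameter 62 mm, 73 mm high; origin at the centre of its foot. Leave it alone.
- bottle: Bystander: white reagent bottle, diameter 56 mm, 101 mm high; origin at the centre of its foot. Leave it alone.
- timer: Bystander: white bench timer 66x66x19 mm; origin at the centre of its underside. Leave it alone.
- pear: Bystander: pear standing upright, diameter 52 mm, 76 mm high; origin at the centre of its foot. Leave it alone.
There are look-alikes about, which are no part of the job. Of the things like the dish, leave any that is orange, purple or yellow; of the rest the smaller one is meant.

How it is judged:
By the outcome, as a careful person would: the job done as asked, in the order asked, and still so for the second after the job is handed in, with the robot touching nothing.
It also fails if it takes over 42 s, if anything falls off the work surface, if the arm or the gripper's body presses on something with over 40 N, if the wrist force passes 120 N, or if a joint passes its speed limit or range.

### The arm

A 7-joint arm with a two-finger parallel gripper is mounted at the origin on a cart in front of the work surface, level with it; the furniture and walls round the work are solid. World frame = base frame: x ahead of the robot, y to its left, z up, the work surface at z = 0. Lengths are in mm, angles in rad, forces in N, time in s.
With the tool pointing down it reaches from about 400 to 900 mm from the base axis. Payload 5.6 kg.
Tool frame: the origin (TCP) lies at the very end of the fingers, on their centre line; the grasp point (between the pads) lies env.grip_depth behind it (env.grip_depth is the distance from the TCP to the grasp point, in mm); z points along the fingers, y is the line along which they close (so a half turn about z gives the same grasp; the last joint's range is limited). The gripper opens to 92 mm and grips with 3 to 60 N. Pads are 20 mm wide; open, the fingers measure 128 mm over their backs; the gripper's body (75 mm by 189 mm) begins 69 mm behind the grasp point.
Start: joints at [-1.349, 0.468, -0.012, 1.603, 0.006, 1.071, -0.056], TCP at [170.157, 627.34, 214.592] pointing down, gripper open.
Joint ranges: [-2.53, 2.53], [-0.31, 2.02], [-1.57, 1.55], [0.28, 2.44], [-1.29, 4.43], [0.15, 1.84], [-2.92, 2.92]. Speed limits (rad/s): [2.57, 2.57, 3.14, 3.14, 3.14, 3.14, 3.14].

### API

Orientations are given as a 3x3 rotation matrix whose columns are the frame's x, y, z axes.
In Python, from workcell import env gives the robot as it stands. The module is installed in compiled form; this text tells all that it offers.
- The arm moves only by the tool carry_out, never from a script. Its arguments are lists of equal length, an entry for each row: "hand": the closure in counts, from 0 (fully open) to 255 (shut); "dp": the shift along the world's x, y, z normalised to -1 to 1, where 1 is 0.15 m, a list of three; "turn": the turn about the world's z normalised to -1 to 1, where 1 is 45 degrees. In form: {"hand": [hand, ...], "dp": [[tx, ty, tz], ...], "turn": [turn, ...]}. A call has exactly 5 rows; each row shifts and turns the commanded pose from where the row before left it; what a row does not reach is not made up. A row lasts 1/10 s, in which the tool goes at most 50 mm and 8.59 degrees, less where a joint would pass 70% of its speed; a pose out of reach is approached as far as the arm can. A call with a number of a shift or a turn outside -1 to 1 is refused whole. A call with a gripper value outside its range is refused whole. The fingers move at their own pace and stop on an object; "newtons" is the grip in N (left out, the last holds). Time passes only in rows, so rows that do not move let the fingers close, or fill a call up. It gives the time, the measured TCP pose, the force, the opening and the grip force at its end, in the units of the state.
- env.sense(): the state, without advancing time (a new reading comes with each control period).
- env.camera(name): name is "side" or "top" or "wrist"; returns (picture, depth): 480x640x3 uint8, red, green, blue; 480x640 float32, mm along the optical axis (not along the pixel's ray), 0 where there is no reading.
- env.camera_model(name): a dict with "mtx" (3x3 intrinsics, pixels), "pose" (4x4, takes a point from camera to world coordinates). Camera axes: x right, y down, z forward; pixel columns grow to the right and rows downward; lengths in mm; the calibration is good to about 2 mm. A picture is of the moment at which its call begins: read the wrist's pose just before it. camera_model takes no time and is no camera call; for the wrist camera it gives the pose at the moment of the call.
- env.sign_off(): hands the job in; it is judged then, once.
The state is a dict: "time": time; "joint_positions": joint angles; "qvel": joint speeds; "joint_torque": joint torques, N m; "tool_pos": TCP position; "orientation": TCP orientation; "wrist_force": force on the tool from outside, world axes, zero at the start; "ft_torque": the same for the moment, N m; "grip_width": opening from 0.0 (shut) to 1.0 (fully open); "grip_force": force on a finger pad.
Only numpy, scipy, OpenCV 4.12 (cv2) and the standard library are available. Lean on these libraries where they do the work, as an engineer would, in place of code of your own. Each camera call takes 0.05 s, during which the arm holds its last target. There are 200 camera calls.

## Working session

There is one attempt and no reset: what is moved stays moved. The work goes in short steps, Python scripts to look and compute and a tool call to move; the robot and the scene stay as the last step left them, time stands still between calls to the robot, and variables do not carry over. Pictures are saved under pics/ and viewed, at most 10 in all, crops included, and the job is handed in when it is done.

Besides the shell and the picture viewer there is one more tool, called after "Call:" as name(argument=value, ...) on one line, values as JSON. carry_out: Moves the arm, as the interface text tells. Scaled input: -1 to 1 covers 0.15 m each way for a shift and 45 degrees each way for a turn. Its arguments: {"type":"object","properties":{"hand":{"type":"array","items":{"type":"number"}},"dp":{"type":"array","items":{"type":"array","items":{"type":"number","minimum":-1,"maximum":1}}},"turn":{"type":"array","items":{"type":"number","minimum":-1,"maximum":1}},"newtons":{"type":"number"}},"required":["hand","dp","turn"]}

```bash
mkdir -p pics
cat > h.py <<'E'
import numpy as np, cv2
from workcell import env
def shot(n,name):
    m=env.camera_model(n); p,d=env.camera(n)
    cv2.imwrite(f'pics/{name}.png',p[:,:,::-1]); np.savez(f'pics/{name}.npz',p=p,d=d,K=m['mtx'],T=m['pose'])
    return p,d,m
def cloud(name):
    z=np.load(f'pics/{name}.npz'); d=z['d']; K=z['K']; T=z['T']
    v,u=np.mgrid[:480,:640]
    P=np.stack([(u-K[0,2])/K[0,0]*d,(v-K[1,2])/K[1,1]*d,d],-1)
    return P@T[:3,:3].T+T[:3,3], d>0, z['p']
E
python3 - <<'E'
from h import *
a=shot('top','top0')
b=shot('side','side0')
for m in(a[2],b[2]): print(np.round(m['pose'],2).tolist(), m['mtx'][0,0])
s=env.sense(); print(s, env.grip_depth)
E
```

```text
[[0.01, -0.97, 0.24, 306.38], [-1.0, -0.01, -0.0, 162.75], [0.0, -0.24, -0.97, 1171.07], [0.0, 0.0, 0.0, 1.0]] 524.7848753580157
[[-0.36, 0.8, -0.48, 1135.7], [0.93, 0.3, -0.19, 400.46], [-0.01, -0.52, -0.85, 1085.68], [0.0, 0.0, 0.0, 1.0]] 612.1830701505978
{'time': 0.1, 'joint_positions': array([-1.34899327,  0.46830266, -0.01160642,  1.60351512,  0.00600179,
        1.07138898, -0.05632258]), 'qvel': array([-2.85588549e-04, -1.69462185e-03, -3.71521549e-04, -1.80486192e-03,
       -9.43819007e-04, -1.17053901e-05, -4.50081170e-04]), 'joint_torque': array([ 1.29051361e-03, -5.21646523e+01, -1.23150449e-02, -2.44365925e+01,
       -5.67603169e-02,  1.40908759e-02,  4.88889884e-05]), 'tool_pos': array([170.04552375, 626.82822545, 213.73360175]), 'orientation': array([[-9.65122341e-01,  2.61799113e-01, -3.02095022e-04],
       [ 2.61799262e-01,  9.65121102e-01, -1.55051502e-03],
       [-1.14365176e-04, -1.57552494e-03, -9.99998752e-01]]), 'wrist_force': array([ 0.15062835, -0.64557302,  0.22719749]), 'ft_torque': array([ 0.0150277 , -0.00923987,  0.01793949]), 'grip_force': 0.0, 'grip_width': 0.997652842756574} 18.700000000000003
```

View pics/top0.png

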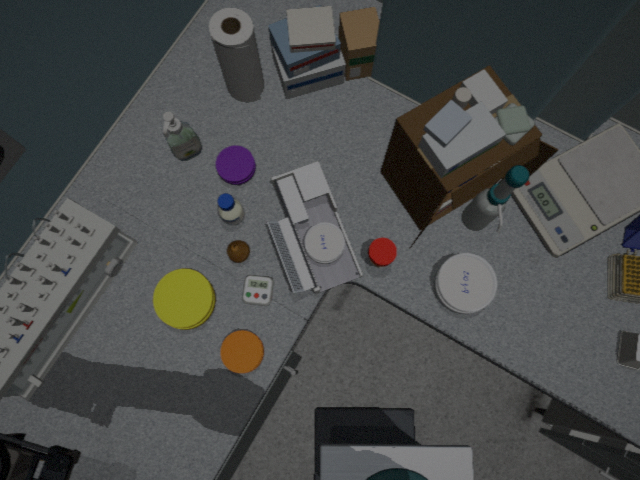

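View pics/side0.png

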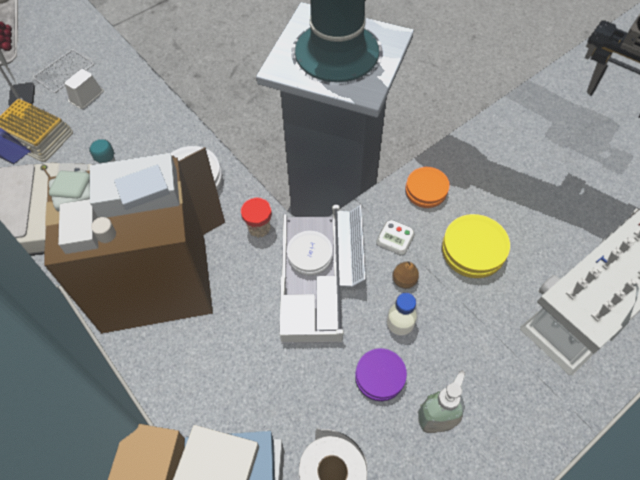

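The top view shows the possible dishes: a small white stack on the bay deck (324,242), a bigger white stack (466,283), orange (242,352), purple (236,165) and yellow (184,298). By the description, the small white one at (324,242) is the one I want. The bay's paddle is on its left at (290,255), the cover at (292,197) and the roof at (312,182).

Run:
```python
from h import *
for n,(u0,u1,v0,v1) in {'top0':(262,365,155,298),'side0':(270,375,200,350)}.items():
    P,ok,p=cloud(n)
    m=np.zeros_like(ok); m[v0:v1,u0:u1]=1; m&=ok
    # dish top
    br=p.astype(int).min(-1)
    q=m&(abs(P[...,2]-35)<4)&(br>110)
    nl,lab,st,_=cv2.connectedComponentsWithStats(q.astype(np.uint8))
    k=lab[242,324] if n=='top0' else lab[250,306]
    k= k or 1+np.argmax(st[1:,4])
    pts=P[lab==k]; c,r=cv2.minEnclosingCircle(pts[:,:2].astype(np.float32)); print(n,'dish',c,r,np.median(pts[:,2]),len(pts))
    q=m&(abs(P[...,2]-44)<4)&(br>110)
    nl,lab,st,_=cv2.connectedComponentsWithStats(q.astype(np.uint8))
    for k in range(1,nl):
        if st[k,4]>60:
            pts=P[lab==k]; print('z44',st[k],np.median(pts[:,2]),cv2.minAreaRect(pts[:,:2].astype(np.float32)))
    q=m&(P[...,2]>2)
    pts=P[q&(P[...,2]<75)]; print('all',cv2.minAreaRect(pts[:,:2].astype(np.float32)))
for n in('top0','side0'):
    im=cv2.imread(f'pics/{n}.png')
    c=im[150:305,255:375] if n=='top0' else im[195:350,265:385]
    cv2.imwrite(f'pics/c_{n}.png',cv2.resize(c,None,fx=3.2,fy=3.2,interpolation=2))
a,b=[cv2.imread(f'pics/c_{n}.png') for n in('top0','side0')]
cv2.imwrite('pics/crop.png',np.hstack([a,b]))
```

```text
top0 dish (584.8833618164062, 153.8657684326172) 44.7531852722168 34.519793544768504 1094
z44 [272 162  61  39 880] 43.56993032666696 ((708.9683227539062, 206.56854248046875), (93.83796691894531, 113.93521881103516), 20.96147346496582)
z44 [277 177  31  46 419] 41.54929510628631 ((680.4356079101562, 227.8118133544922), (108.85198211669922, 35.972110748291016), 21.812644958496094)
all ((634.5762939453125, 177.64193725585938), (342.4056701660156, 243.41232299804688), 1.6031224727630615)
side0 dish (582.5556030273438, 156.55958557128906) 45.866214752197266 34.151459919825356 1310
z44 [350 209   9  75 267] 44.01360003517857 ((546.111572265625, 236.7696075439453), (168.10806274414062, 13.314347267150879), 20.352462768554688)
z44 [321 276  17  20 112] 41.44986771751587 ((645.5418701171875, 221.88119506835938), (40.77790451049805, 30.44169044494629), 20.09238624572754)
z44 [ 280  287   64   48 1404] 42.819035594727325 ((705.1919555664062, 208.37786865234375), (97.67041778564453, 115.30166625976562), 22.4002685546875)
z44 [317 295  22  35 162] 41.022225886865385 ((698.8016357421875, 231.99887084960938), (36.670169830322266, 67.22720336914062), 83.36808013916016)
z44 [326 304  13  21  82] 41.246080884365256 ((699.4768676757812, 247.9932403564453), (41.59688949584961, 22.21855354309082), 20.64440155029297)
all ((602.7711181640625, 184.96279907226562), (346.0273132324219, 219.19825744628906), 18.32189178466797)
```

View pics/crop.png

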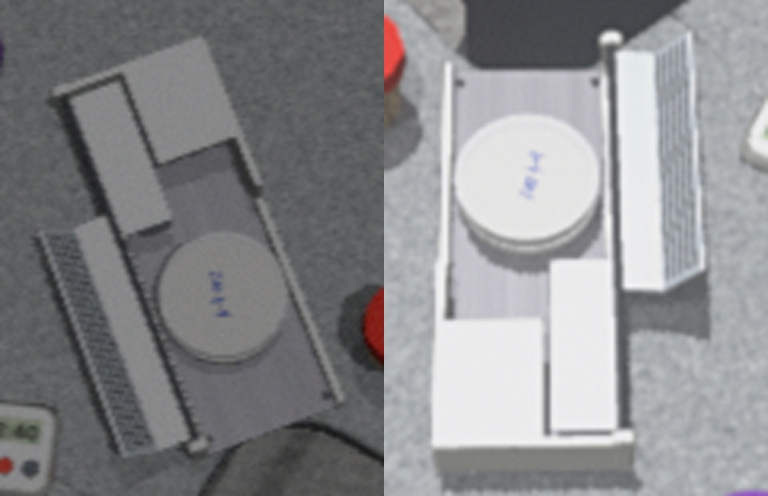

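```bash
cat > fit.py <<'E'
from h import *
from scipy.optimize import minimize
def model(x,y):
    z=np.zeros_like(x)
    def box(a,b,c,d,h):
        m=(x>a)&(x<b)&(y>c)&(y<d); z[m]=h(y[m]) if callable(h) else h
    box(-160,120,-54.5,54.5,4); box(-160,0,-54.5,-48.5,16); box(-160,0,48.5,54.5,40)
    box(0,120,-54.5,-48.5,44); box(40,120,-54,10,44); box(114,120,-54.5,54.5,44)
    box(0,110,13.5,54,41.5); box(-150,20,54.5,80,lambda y:40-3*(y-54.5)/25.5); box(-150,20,80,104,lambda y:37+27*(y-80)/24)
    return z
for names in (['top0'],['side0'],['top0','side0']):
    Q=[]
    for n in names:
        P,ok,p=cloud(n); q=P[ok]; d=np.hypot(q[:,0]-584,q[:,1]-154)
        s=(np.hypot(q[:,0]-620,q[:,1]-180)<190)&(q[:,2]<70)&(d>50)
        Q.append(q[s])
    Q=np.vstack(Q)
    def cost(v):
        c,s=np.cos(v[2]/100),np.sin(v[2]/100); dx,dy=Q[:,0]-v[0],Q[:,1]-v[1]
        x,y=c*dx+s*dy,-s*dx+c*dy
        w=(x>-175)&(x<135)&(y>-62)&(y<112)
        return np.minimum(abs(Q[w,2]-model(x[w],y[w])),15).sum()/w.sum()
    b=min((minimize(cost,[x0,y0,t],method='Nelder-Mead',options=dict(initial_simplex=[[x0,y0,t],[x0+6,y0,t],[x0,y0+6,t],[x0,y0,t+3]])) for x0 in(636,644) for y0 in(170,180) for t in(35,38)),key=lambda r:r.fun)
    print(names,b.x,b.fun,np.degrees(b.x[2]/100))
    v=b.x;c,s=np.cos(v[2]/100),np.sin(v[2]/100);R=np.array([[c,s],[-s,c]])
    for d in([584.9,153.9],[582.6,156.6]): print(' dish bay',R@(np.array(d)-v[:2]))
E
python3 fit.py
```

```text
['top0'] [648.99287205 181.13535606  37.15145   ] 3.8941649132282756 21.286212876452005
 dish bay [-69.60753755  -2.10987745]
 dish bay [-70.77045539   1.24088695]
['side0'] [639.10609861 178.60772501  37.78363019] 3.3463589520872485 21.64842544795314
 dish bay [-59.49760567  -2.9677806 ]
 dish bay [-60.63931753   0.39026854]
['top0', 'side0'] [640.45847687 178.65220663  37.703149  ] 3.748832542674044 21.602313121373502
 dish bay [-60.76896375  -2.55912691]
 dish bay [-61.91337784   0.79800228]
```

Run:
```python
from h import *
o=np.array([641,178.]); t=np.radians(21.6); R=np.array([[np.cos(t),-np.sin(t)],[np.sin(t),np.cos(t)]])
out=[]
for n,(u,v) in {'top0':(255,150),'side0':(265,195)}.items():
    z=np.load(f'pics/{n}.npz'); K,T=z['K'],z['T']; im=cv2.resize(z['p'][v:v+155,u:u+120,::-1].copy(),None,fx=3.2,fy=3.2,interpolation=2)
    for poly,col in [([(-160,-54.5,4),(-160,54.5,4)],(0,0,255)),([(-160,-54.5,16),(0,-54.5,16)],(0,0,255)),([(40,-54,44),(40,10,44),(120,10,44),(120,-54,44),(40,-54,44)],(0,255,0)),([(0,54,42),(0,13.5,42),(110,13.5,42),(110,54,42),(0,54,42)],(255,0,0)),([(-150,80,37),(-150,104,64),(20,104,64),(20,80,37),(-150,80,37)],(0,160,255)),([(-157,54.5,43),(116,54.5,43)],(255,255,0))]:
        p=np.array(poly,float); p=np.c_[p[:,:2]@R.T+o,p[:,2]]; c=(p-T[:3,3])@T[:3,:3]; q=c@K.T; q=q[:,:2]/q[:,2:]
        cv2.polylines(im,[np.int32((q-[u,v]+.5)*3.2)],False,col,1)
    out.append(im)
    P,ok,_=cloud(n)
cv2.imwrite('pics/ov.png',np.hstack(out))
P,ok,_=cloud('top0')
w=(P[...,:2]-o)@R
for nm,(u,v) in dict(bottle=(227,203),pear=(238,250),timer=(257,290),cup=(382,251),purple=(236,163)).items(): print(nm,np.round(w[v,u]),P[v,u].round())
print(np.array([-128,37.5])@R.T+o)
```

```text
bottle [ 77. 169.] [651. 363.  99.]
pear [-16. 184.] [558. 343.  53.]
timer [-108.  176.] [476. 302.  15.]
cup [-134. -106.] [555.  30.  71.]
purple [187. 122.] [770. 360.  30.]
[508.18393908 165.74667548]
```

View pics/ov.png

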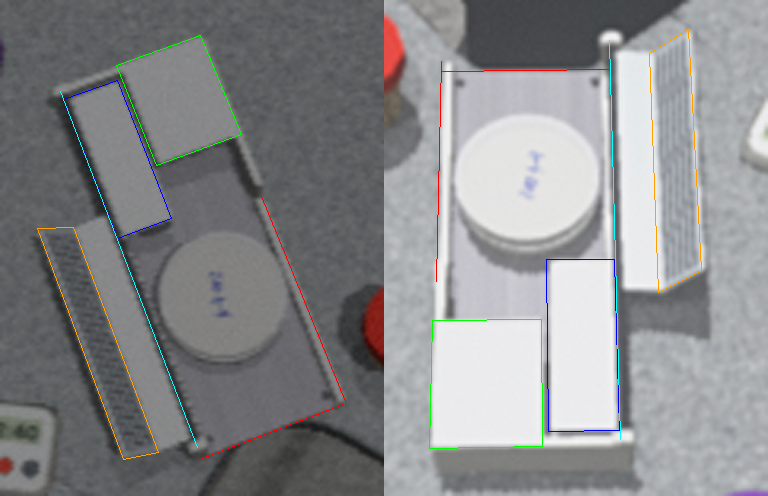

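The overlay fits the bay well in both views: origin about (641,178), yaw 21.6°, dish at about (-61,0) in the bay frame. The crop confirms that this small white stack is the right one. I'll now move above the start of the apron.

Call:
carry_out(hand=[53, 53, 53, 53, 53], dp=[[0.15, -0.205, 0], [0.15, -0.205, 0], [0.15, -0.205, 0], [0.15, -0.205, 0], [0.15, -0.205, 0]], turn=[0.054, 0.054, 0.054, 0.054, 0.054])

```text
time: 0.6
tool_pos: [283.3, 472.0, 214.2]
orientation: [[-0.999, 0.051, -0.0], [0.051, 0.999, -0.001], [0.0, -0.001, -1.0]]
wrist_force: [-0.1, 0.7, -0.3]
grip_width: 0.792
grip_force: 0.0
```

Call:
carry_out(hand=[53, 53, 53, 53, 53], dp=[[0.15, -0.205, 0], [0.15, -0.205, 0], [0.15, -0.205, 0], [0.15, -0.205, 0], [0.15, -0.205, 0]], turn=[0.054, 0.054, 0.054, 0.054, 0.054])

```text
time: 1.1
tool_pos: [395.7, 318.3, 214.4]
orientation: [[-0.987, -0.16, -0.0], [-0.16, 0.987, -0.0], [0.0, -0.0, -1.0]]
wrist_force: [-0.3, 0.7, -0.2]
grip_width: 0.792
grip_force: 0.0
```

Call:
carry_out(hand=[53, 53, 53, 53, 53], dp=[[0.15, -0.205, 0], [0.15, -0.205, 0], [0.15, -0.205, 0], [0.15, -0.205, 0], [0.15, -0.205, 0]], turn=[0.054, 0.054, 0.054, 0.054, 0.054])

```text
time: 1.6
tool_pos: [508.1, 164.6, 214.4]
orientation: [[-0.931, -0.365, -0.0], [-0.365, 0.931, -0.0], [0.0, 0.0, -1.0]]
wrist_force: [0.4, 1.1, -0.3]
grip_width: 0.796
grip_force: 0.0
```

Call:
carry_out(hand=[53, 53, 53, 53, 53], dp=[[0, 0, -0.2], [0, 0, -0.2], [0, 0, -0.2], [0, 0, 0], [0, 0, 0]], turn=[0, 0, 0, 0, 0])

```text
time: 2.1
tool_pos: [507.5, 166.0, 124.6]
orientation: [[-0.932, -0.363, -0.001], [-0.363, 0.932, -0.0], [0.001, -0.0, -1.0]]
wrist_force: [0.4, 0.4, -0.5]
grip_width: 0.795
grip_force: 0.0
```

Run:
```python
from h import *
shot('wrist','w1'); shot('side','s1')
a=cv2.imread('pics/w1.png'); b=cv2.imread('pics/s1.png')[150:390,240:440]
cv2.imwrite('pics/v1.png',np.hstack([cv2.resize(a,(440,330)),cv2.resize(b,(275,330))]))
P,ok,p=cloud('w1')
o=np.array([641,178.]); t=np.radians(21.6); R=np.array([[np.cos(t),-np.sin(t)],[np.sin(t),np.cos(t)]])
w=(P[...,:2]-o)@R
q=ok&(abs(P[...,2]-35)<3)&(abs(w[...,0]+60)<70)&(abs(w[...,1])<46)
print(q.sum(), [np.percentile(w[q][:,i],[1,99]).round(1) for i in(0,1)] if q.sum() else 0)
```

```text
8472 [array([-106.3,  -21. ]), array([-27.1,  42.4])]
```

View pics/v1.png

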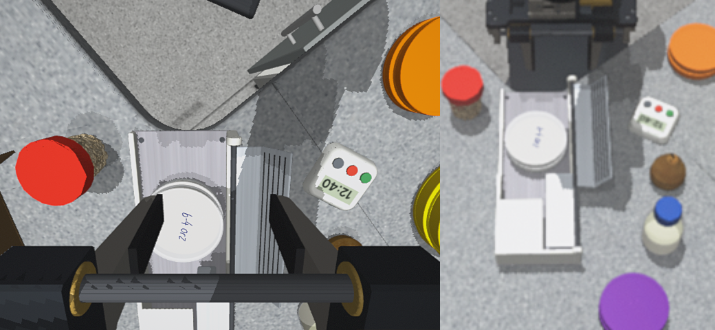

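The wrist view shows the dish (185,220 in the left panel) ahead of the fingers, which straddle the axle. Measured from the wrist, the dish's rear edge is at x -106, as expected. Next I press the paddle down.

Call:
carry_out(hand=[53, 53, 53, 53, 53], dp=[[0, 0, -0.12], [0, 0, -0.12], [0, 0, -0.12], [0, 0, -0.07], [0, 0, -0.07]], turn=[0, 0, 0, 0, 0])

```text
time: 2.7
tool_pos: [508.5, 166.6, 50.2]
orientation: [[-0.932, -0.363, 0.002], [-0.363, 0.932, 0.001], [-0.002, 0.0, -1.0]]
wrist_force: [0.1, 0.4, 1.1]
grip_width: 0.793
grip_force: 0.0
```

Call:
carry_out(hand=[53, 53, 53, 53, 53], dp=[[0, 0, -0.05], [0, 0, -0.05], [0, 0, -0.05], [0, 0, -0.05], [0, 0, 0]], turn=[0, 0, 0, 0, 0])

```text
time: 3.2
tool_pos: [509.8, 164.0, 20.1]
orientation: [[-0.933, -0.361, 0.003], [-0.361, 0.933, -0.001], [-0.002, -0.002, -1.0]]
wrist_force: [1.0, -5.5, 8.7]
grip_width: 0.788
grip_force: 5.0
```

Call:
carry_out(hand=[53, 53, 53, 53, 53], dp=[[0, 0, -0.01], [0, 0, -0.01], [0, 0, 0], [0, 0, 0], [0, 0, 0]], turn=[0, 0, 0, 0, 0])

```text
time: 3.7
tool_pos: [510.3, 162.9, 18.5]
orientation: [[-0.933, -0.36, 0.004], [-0.36, 0.933, -0.002], [-0.003, -0.003, -1.0]]
wrist_force: [0.7, -9.0, 14.6]
grip_width: 0.787
grip_force: 7.6
```

```bash
cat > look.py <<'E'
from h import *
import sys
n=sys.argv[1]; shot('side',n); shot('top',n+'t')
s=env.sense(); print(s['tool_pos'].round(1),s['wrist_force'].round(1),s['time'])
o=np.array([641,178.]); t=np.radians(21.6); R=np.array([[np.cos(t),-np.sin(t)],[np.sin(t),np.cos(t)]])
print('tcp bay',((s['tool_pos'][:2]-o)@R).round(1))
for k in(n,n+'t'):
    P,ok,p=cloud(k); w=(P[...,:2]-o)@R; z=P[...,2]
    q=ok&(w[...,0]>-60)&(w[...,0]<15)&(w[...,1]>72)&(w[...,1]<101)
    print(k,'paddle z',q.sum(),np.percentile(z[q],[10,50,90]).round(1) if q.any() else '')
    q=ok&(w[...,0]>10)&(w[...,0]<100)&(w[...,1]>10)&(w[...,1]<56)&(z>36)&(z<110)
    print('cover top z',np.percentile(z[q],[5,50,95]).round(1) if q.any() else '')
    q=ok&(abs(z-35)<2.5)&(abs(w[...,1])<47)&(w[...,0]>-150)&(w[...,0]<36)
    if q.sum()>30: print('dish',[np.percentile(w[q][:,i],[2,98]).round(1) for i in(0,1)],q.sum())
b=cv2.imread(f'pics/{n}.png')[160:380,240:420]; c=cv2.imread(f'pics/{n}t.png')[130:310,230:400]
cv2.imwrite(f'pics/{n}v.png',np.hstack([cv2.resize(b,(360,440)),cv2.resize(c,(416,440))]))
E
python3 look.py s2
```

```text
[510.3 162.9  18.5] [-0.2 -9.6 15.3] 3.8
tcp bay [-127.1   34. ]
s2 paddle z 540 [13.6 16.8 19.8]
cover top z [41.4 55.4 69.8]
dish [array([-103.5,  -21.1]), array([-40.3,  41. ])] 1047
s2t paddle z 366 [14.9 18.  20.8]
cover top z [41.7 56.  70.8]
```

View pics/s2v.png

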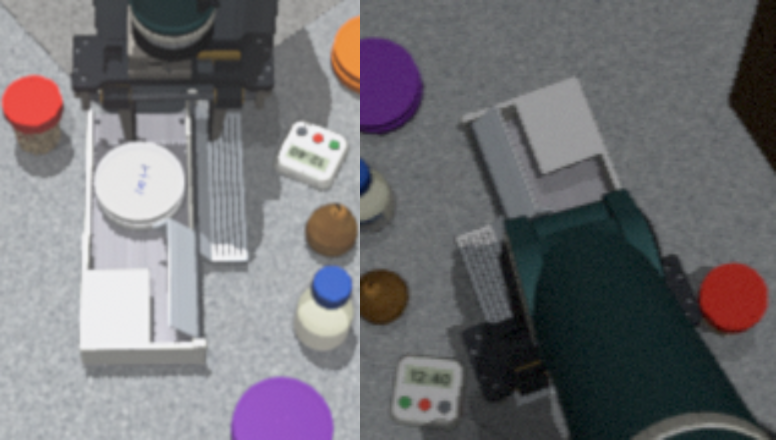

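The flap is fully open: the paddle is level at z 18 and the cover is raised. The dish hasn't moved. I'll ease the press slightly and start pushing.

Call:
carry_out(hand=[53, 53, 53, 53, 53], dp=[[0.033, 0.013, 0.005], [0.033, 0.013, 0], [0.033, 0.013, 0], [0.033, 0.013, 0], [0.033, 0.013, 0]], turn=[0, 0, 0, 0, 0])

```text
time: 4.3
tool_pos: [520.6, 169.9, 17.3]
orientation: [[-0.931, -0.365, -0.026], [-0.365, 0.931, -0.01], [0.028, -0.0, -1.0]]
wrist_force: [-28.6, -15.4, 39.1]
grip_width: 0.793
grip_force: 20.1
```

Call:
carry_out(hand=[53, 53, 53, 53, 53], dp=[[0.033, 0.013, 0], [0.033, 0.013, 0], [0.033, 0.013, 0], [0.033, 0.013, 0], [0.033, 0.013, 0]], turn=[0, 0, 0, 0, 0])

```text
time: 4.8
tool_pos: [547.1, 181.8, 17.5]
orientation: [[-0.931, -0.366, -0.022], [-0.365, 0.931, -0.007], [0.023, 0.001, -1.0]]
wrist_force: [-24.7, -11.2, 32.0]
grip_width: 0.792
grip_force: 16.4
```

Call:
carry_out(hand=[53, 53, 53, 53, 53], dp=[[0, 0, 0.005], [0, 0, 0.005], [0.02, 0.008, 0], [0.02, 0.008, 0], [0.02, 0.008, 0]], turn=[0, 0, 0, 0, 0])

```text
time: 5.3
tool_pos: [565.7, 188.9, 18.8]
orientation: [[-0.932, -0.363, -0.002], [-0.363, 0.932, -0.001], [0.002, 0.0, -1.0]]
wrist_force: [-4.7, -1.3, 5.1]
grip_width: 0.789
grip_force: 2.8
```

Call:
carry_out(hand=[53, 53, 53, 53, 53], dp=[[0.033, 0.013, 0], [0.033, 0.013, 0], [0.033, 0.013, 0], [0.033, 0.013, 0], [0.033, 0.013, 0]], turn=[0, 0, 0, 0, 0])

```text
time: 5.8
tool_pos: [591.3, 199.1, 18.7]
orientation: [[-0.932, -0.363, -0.0], [-0.363, 0.932, 0.0], [0.0, 0.0, -1.0]]
wrist_force: [-3.8, -1.9, 2.9]
grip_width: 0.793
grip_force: 2.2
```

```bash
python3 look.py s3
```

```text
[592.3 199.6  19. ] [-0.4 -0.   3.9] 5.9
tcp bay [-37.4  38. ]
s3 paddle z 1718 [ 16.2 135.2 398.5]
cover top z [38.5 54.2 69.8]
dish [array([-25.1,  34.7]), array([-37.8,  26.1])] 643
s3t paddle z 708 [ 20.7 149.8 414.1]
cover top z
```

View pics/s3v.png

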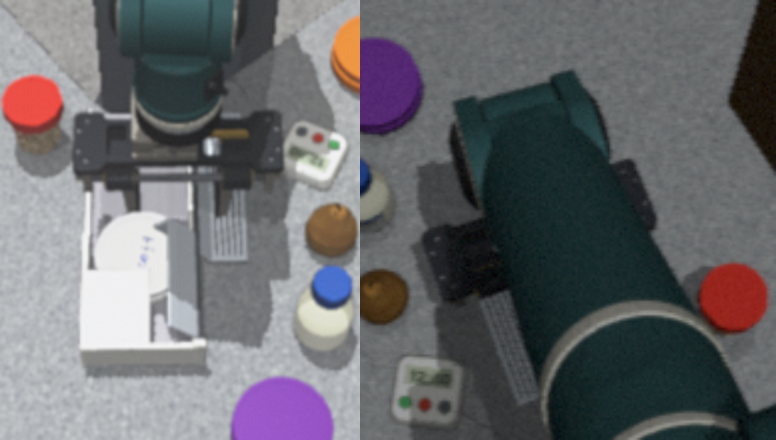

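The dish is sliding under the open flap: its rear edge is at x ≈ -26 and the TCP is at -37. It needs about 42 mm more.

Call:
carry_out(hand=[53, 53, 53, 53, 53], dp=[[0.033, 0.013, 0], [0.033, 0.013, 0], [0.033, 0.013, 0], [0.033, 0.013, 0], [0.033, 0.013, 0]], turn=[0, 0, 0, 0, 0])

```text
time: 6.4
tool_pos: [616.0, 208.8, 18.8]
orientation: [[-0.932, -0.363, -0.0], [-0.363, 0.932, -0.0], [0.0, -0.0, -1.0]]
wrist_force: [-3.2, -1.6, 4.4]
grip_width: 0.794
grip_force: 2.5
```

Call:
carry_out(hand=[53, 53, 53, 53, 53], dp=[[0.033, 0.013, 0], [0.033, 0.013, 0], [0.033, 0.013, 0], [0, 0, 0], [0, 0, 0]], turn=[0, 0, 0, 0, 0])

```text
time: 6.9
tool_pos: [631.7, 215.3, 19.2]
orientation: [[-0.932, -0.363, 0.003], [-0.363, 0.932, 0.001], [-0.003, 0.0, -1.0]]
wrist_force: [-1.9, 1.0, 4.2]
grip_width: 0.793
grip_force: 1.6
```

```bash
python3 look.py s4
```

```text
[631.7 215.3  19.3] [0.3 0.4 2.9] 7.0
tcp bay [ 5.1 38.2]
s4 paddle z 1114 [ 17.5 372.8 439.5]
cover top z [37.  53.6 69.6]
dish [array([14.5, 35.5]), array([-27.6,  25.6])] 169
s4t paddle z 879 [ 17.5 148.6 420.2]
cover top z
```

View pics/s4v.png

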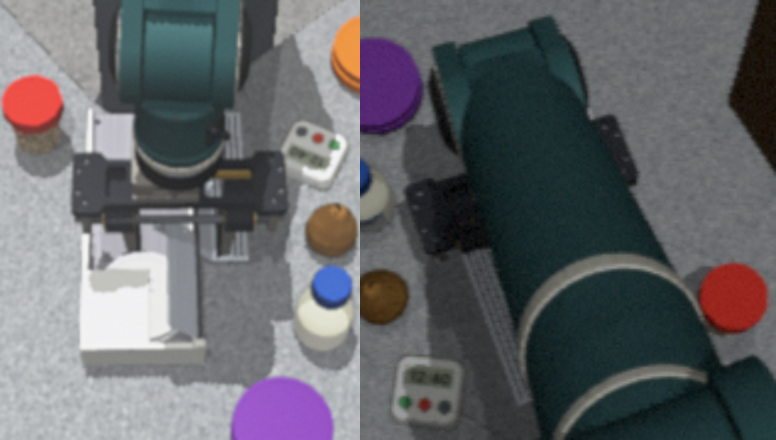

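The dish's rear edge is at x ≈ 14.5, well behind the lip (x 0 to 4). I'll back away along the paddle while holding it down, then lift off.

Call:
carry_out(hand=[53, 53, 53, 53, 53], dp=[[-0.06, -0.024, 0], [-0.06, -0.024, 0], [-0.06, -0.024, 0], [-0.06, -0.024, 0], [-0.06, -0.024, 0]], turn=[0, 0, 0, 0, 0])

```text
time: 7.5
tool_pos: [585.0, 196.2, 19.2]
orientation: [[-0.932, -0.363, 0.001], [-0.363, 0.932, 0.0], [-0.001, -0.0, -1.0]]
wrist_force: [2.9, 0.0, 3.6]
grip_width: 0.793
grip_force: 1.9
```

Call:
carry_out(hand=[53, 53, 53, 53, 53], dp=[[0, 0, 0.05], [0, 0, 0.05], [0, 0, 0.06], [0, 0, 0.08], [0, 0, 0.15]], turn=[0, 0, 0, 0, 0])

```text
time: 8.0
tool_pos: [584.5, 195.9, 77.0]
orientation: [[-0.932, -0.363, -0.003], [-0.363, 0.932, -0.001], [0.003, -0.0, -1.0]]
wrist_force: [-0.2, -0.3, 0.1]
grip_width: 0.796
grip_force: 0.0
```

Call:
carry_out(hand=[53, 53, 53, 53, 53], dp=[[0, 0, 0.25], [-0.1, -0.04, 0.25], [-0.2, -0.08, 0.25], [-0.2, -0.08, 0.1], [0, 0, 0]], turn=[0, 0, 0, 0, 0])

```text
time: 8.5
tool_pos: [509.2, 165.4, 208.3]
orientation: [[-0.932, -0.362, 0.003], [-0.362, 0.932, 0.002], [-0.003, 0.0, -1.0]]
wrist_force: [-0.2, 1.5, -0.0]
grip_width: 0.79
grip_force: 0.0
```

```bash
python3 look.py s5
python3 - <<'E'
from h import *
o=np.array([641,178.]); t=np.radians(21.6); R=np.array([[np.cos(t),-np.sin(t)],[np.sin(t),np.cos(t)]])
for k in('side0','s5'):
    P,ok,p=cloud(k); w=(P[...,:2]-o)@R; z=P[...,2]
    for nm,b in dict(cover=(10,100,20,50),padtip=(-60,15,98,103)).items():
        q=ok&(w[...,0]>b[0])&(w[...,0]<b[1])&(w[...,1]>b[2])&(w[...,1]<b[3])&(z>25)&(z<80)
        print(k,nm,q.sum(),np.percentile(z[q],[10,50,90]).round(1) if q.any() else '')
E
```

```text
[510.8 166.6 206. ] [ 0.7  0.1 -0.8] 8.6
tcp bay [-125.2   37.3]
s5 paddle z 654 [-0.9 39.6 55.3]
cover top z [36.7 39.7 43.3]
dish [array([ 2.4, 35. ]), array([-26.5,  44.7])] 180
s5t paddle z 193 [37.1 46.  58.1]
cover top z [40.  41.2 42.1]
side0 cover 691 [37.1 39.6 42.2]
side0 padtip 97 [55.3 59.  61.5]
s5 cover 690 [37.  39.6 42. ]
s5 padtip 98 [54.9 58.1 61.7]
```

View pics/s5v.png

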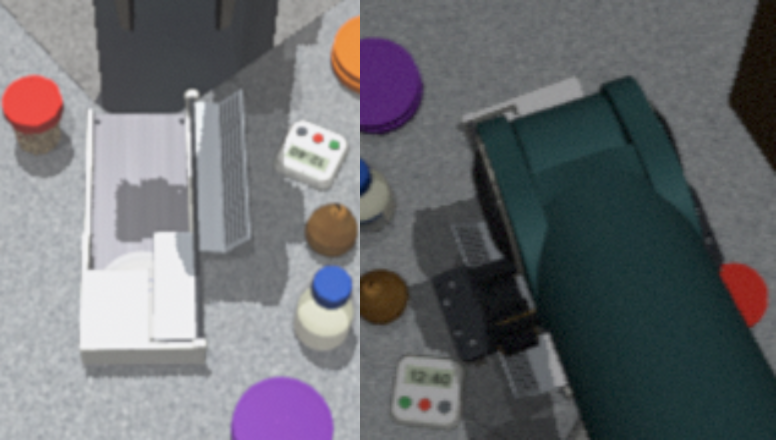

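The flap is fully shut, with the cover and paddle back at their starting heights. The dish is behind the lip, the bystanders haven't moved and the robot is clear.

```bash
python3 -c "
from workcell import env
print(env.sign_off())"
```

```text
the job is handed in; nothing more can be done
None
```

The white dish stack is in the bay behind the lip and the flap has sprung fully shut. The job is handed in at about 8.6 s on the robot's clock; sign-off returned no verdict.

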